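Crank the feed slide's handwheel to its index clip

TASK

Two specimen feed slides with flat handwheels stand on the worktop. Take the upright red knob and crank that handwheel round clockwise (seen from above) until the red knob stands in line with the green clip on the edge of its own dial, then let go. Leave the handwheel with the blue knob as it is.

Things in the scene. Friction and masses are not known exactly. Their poses are not given: they have to be found in the camera images.
- red_knob (a point): Centre of the red knob: upright, round, 22 mm in diameter, 48 mm tall (64 to 112 mm above the worktop), spinning freely on its pin, on the rim of a flat steel handwheel, 54 mm from the wheel's axis. At the start it has 85 to 240 degrees to go clockwise to the clip; a stop near the start bars the way round anticlockwise.
- red_axis (a point): Point on the vertical axis of the red knob's handwheel, 88 mm above the worktop: the centre of the 54 mm circle of the knob's centre. Fixed. The wheel is 120 mm across, nothing but the knob above 63 mm; it turns with slight friction (2 N at the knob) and stays where left. A machine 0.31 m tall stands behind the slides, some 0.13 m beyond the axis: keep the hand and its way there in front of it.
- red_mark (a point): Set point: where the red knob's centre is to stand, on its circle (54 mm from the axis, 88 mm above the worktop) in line with the small green clip. The clip itself, 12 mm wide and up to 52 mm above the worktop, sits farther out in the same direction, 65 to 98 mm from the axis, on the edge of the 160 mm aluminium dial. Fixed.
- blue_knob (a point): Centre of the blue knob on the wheel of the other, otherwise equal feed slide (black test bar on its table, a green clip of its own). A bystander: leave it where it is. The two slides may stand either way round, left or right.

How it is judged:
At the end, for the whole second after the job is handed in: The red knob's centre stands, and stays, within 14 mm (about 15 degrees of the wheel) of the set point in line with its green clip (horizontal distance between red_knob and red_mark below 0.014 m); the robot touches nothing.
It fails at once if the blue knob is moved by more than 15 mm (distance of blue_knob from where it was at the start of the episode above 0.015 m).
It also fails if it takes over 40 s, if anything falls off the work surface, if the arm or the gripper's body presses on something with over 40 N, if the wrist force passes 120 N, or if a joint passes its speed limit or range.

ROBOT

A 6-joint arm with a two-finger parallel gripper is mounted at the origin on a cart in front of the work surface, level with it; the furniture and walls round the work are solid. World frame = base frame: x ahead of the robot, y to its left, z up, the work surface at z = 0. Lengths are in m, angles in rad, forces in N, time in s.
With the tool pointing down it reaches from about 0.375 to 0.975 m from the base axis. Payload 3.8 kg.
Tool frame: the origin (TCP) lies on the centre line of the jaws, within the pads' length; the fingertips stand 17 mm ahead of it and the grasp point (between the pads) lies 2 mm behind it (bot.tip_extent is the distance from the TCP to the fingertips, in m); z points along the fingers, y is the line along which they close (so a half turn about z gives the same grasp; the last joint's range is limited). The gripper opens to 85 mm and grips with 20 to 120 N. Pads are 22 mm wide; open, the fingers measure 114 mm over their backs; the gripper's body (76 mm by 85 mm) begins 54 mm behind the grasp point. The pads swing forward as they close: fully open they stand 13 mm farther back than shut.
Start: joints at [-1.357, 0.264, 1.604, -0, 1.274, -0.037], TCP at [0.168, -0.654, 0.248] pointing down, gripper open.
Joint ranges: [-2.63, 2.63], [-0.94, 2.18], [0.31, 2.57], [-1.31, 4.45], [0, 2.66], [-2.55, 2.55]. Speed limits (rad/s): [2.57, 2.57, 3.14, 3.14, 3.14, 3.14].

INTERFACE

Orientations are given as a rotation vector (axis times angle).
In Python, from workcell import readout, read_camera, finish_job, bot gives the robot as it stands.
- The arm moves only by the tool jog_arm, never from a script. Its argument "deltas" is one flat list of numbers, 7 for each row, row after row: the shift along the tool's x, y, z in m, then the turn, a rotation vector about the tool's x, y, z in degrees, then the gripper command: -1 is shut, 1 is fully open, values between are in proportion. A call has 1 to 8 rows; each row is the pose to reach, as a shift and turn from the pose commanded when the call began, along the tool's axes at that moment; what a row does not reach only later rows make up. A row lasts 1/10 s, in which the tool goes at most 50 mm and 8.59 degrees, less where a joint would pass 70% of its speed; a pose out of reach is approached as far as the arm can. A call with a gripper value outside its range is refused whole. The fingers move at their own pace and stop on an object; "squeeze" is the grip in N (left out, the last holds). Time passes only in rows, so rows that repeat a pose let the fingers close. It gives the time, the measured TCP pose, the force, the opening and the grip force at its end, in the units of the state.
- readout.read_state(): the state, without advancing time (a new reading comes with each control period).
- read_camera(name): name is "scene" or "side" or "wrist"; returns a dict with "color" (420x560x3 uint8, blue, green, red), "fx", "fy", "cx", "cy" (pixels), "origin" and "attitude" of the camera in the world. Camera axes: x right, y down, z forward; pixel columns grow to the right and rows downward; lengths in m; the calibration is good to about 2 mm. A picture is of the moment at which its call begins. There is no depth.
- finish_job(): hands the job in; it is judged then, once.
The state is a dict: "time": time; "q": joint angles; "joint_vel": joint speeds; "joint_torque": joint torques, N m; "tool_pos": TCP position; "tcp_rot": TCP orientation; "wrist_force": force on the tool from outside, world axes, zero at the start; "torque": the same for the moment, N m; "width": opening from 0.0 (shut) to 1.0 (fully open); "grip_force": force on a finger pad.
Only numpy, scipy, OpenCV 4.12 (cv2) and the standard library are available. Lean on these libraries where they do the work, as an engineer would, in place of code of your own. Each camera call takes 0.05 s, during which the arm holds its last target. There are 200 camera calls.

## Working session

There is one attempt and no reset: what is moved stays moved. The work goes in short steps, Python scripts to look and compute and a tool call to move; the robot and the scene stay as the last step left them, time stands still between calls to the robot, and variables do not carry over. Pictures are saved under pics/ and viewed, at most 10 in all, crops included, and the job is handed in when it is done.

Besides the shell and the picture viewer there is one more tool, called by a JSON object that holds its "api" and its "payload". jog_arm: Moves the arm, as the interface text tells. Its arguments: {"type":"object","properties":{"deltas":{"type":"array"},"squeeze":{"type":"number"}},"required":["deltas"]}

```bash
mkdir -p pics; ls; cat > h.py <<'E'
import numpy as np, cv2
from workcell import readout, read_camera, finish_job, bot
from scipy.spatial.transform import Rotation as R
def att(c):
    a=np.array(c["attitude"],float)
    return a if a.shape==(3,3) else R.from_rotvec(a).as_matrix()
def ray(c,u,v):
    d=att(c)@np.array([(u-c["cx"])/c["fx"],(v-c["cy"])/c["fy"],1]); return np.array(c["origin"],float),d
def onz(c,u,v,z):
    o,d=ray(c,u,v); return o+d*(z-o[2])/d[2]
def proj(c,p):
    q=att(c).T@(np.array(p)-np.array(c["origin"])); return np.array([c["fx"]*q[0]/q[2]+c["cx"],c["fy"]*q[1]/q[2]+c["cy"]])
def cross(r1,r2):
    (o1,d1),(o2,d2)=r1,r2
    t=np.linalg.lstsq(np.c_[d1,-d2],o2-o1,rcond=None)[0]
    a,b=o1+t[0]*d1,o2+t[1]*d2; return (a+b)/2,np.linalg.norm(a-b)
def blobs(c,col,amin=15):
    h=cv2.cvtColor(c["color"],cv2.COLOR_BGR2HSV); H,S,V=[h[...,i].astype(int) for i in range(3)]
    m={'red':((H<8)|(H>172)),'green':(H>40)&(H<85),'blue':(H>98)&(H<130)}[col]&(S>110)&(V>50)
    n,l,st,ce=cv2.connectedComponentsWithStats(m.astype(np.uint8))
    return [(st[i].tolist(),ce[i].round(1).tolist()) for i in range(1,n) if st[i][4]>=amin]
E
python3 - <<'E'
from h import *
for n in("scene","side"):
    c=read_camera(n); cv2.imwrite(f"pics/{n}0.png",c["color"])
    print(n,c["fx"],c["cx"],c["cy"],c["origin"],c["attitude"])
    for k in("red","green","blue"): print(k,blobs(c,k))
print(readout.read_state())
E
```

```text
pics
scene 476.44449526694183 274.88027237234957 209.55465110056485 [-0.17840381 -0.61961579  0.53273824] [-1.85198149  0.84968777 -0.5157755 ]
red [([517, 196, 19, 14, 212], [525.6, 202.6]), ([227, 198, 10, 22, 168], [231.9, 207.7])]
green [([182, 213, 9, 9, 56], [185.8, 216.1]), ([298, 255, 11, 12, 83], [301.7, 260.2])]
blue [([151, 187, 16, 11, 99], [156.5, 192.3]), ([367, 240, 11, 25, 235], [372.1, 251.9])]
side 418.3440106342841 282.1508734782371 209.91890621919342 [0.4140021  0.62509338 0.67568205] [-0.12821342  2.79030231 -1.29944016]
red [([273, 262, 12, 24, 237], [278.8, 273.3])]
green [([295, 212, 6, 11, 44], [297.1, 215.8]), ([288, 341, 10, 18, 104], [292.0, 348.7])]
blue [([49, 21, 5, 6, 20], [50.6, 23.7]), ([40, 26, 6, 6, 27], [42.1, 28.6]), ([277, 158, 10, 20, 165], [281.5, 167.4])]
{'time': 0.1, 'q': array([-1.35687940e+00,  2.64694134e-01,  1.60523772e+00, -1.42759235e-05,
        1.27369213e+00, -3.68996877e-02]), 'joint_vel': array([ 0.00033038, -0.00181597, -0.00402718, -0.00122628,  0.0010419 ,
        0.00082582]), 'joint_torque': array([ 1.33980766e-04, -5.16708076e+01, -3.68587661e+01,  5.98557364e-06,
        6.26108740e-03,  1.74101996e-05]), 'tool_pos': array([ 0.16739354, -0.6532723 ,  0.24707533]), 'tcp_rot': array([-3.11491358e+00, -3.92703513e-01,  3.03202660e-04]), 'wrist_force': array([0.74977344, 0.20029986, 0.00154059]), 'torque': array([ 0.02994053, -0.01429175, -0.00041713]), 'grip_force': 0.0, 'width': 0.9970798644710227}
```

```bash
python3 -c "
import cv2,numpy as np
a=cv2.imread('pics/scene0.png');b=cv2.imread('pics/side0.png')
cv2.imwrite('pics/both0.png',cv2.resize(np.hstack([a,b]),(800,300)))"
```

```text
(no output)
```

View pics/scene0.png

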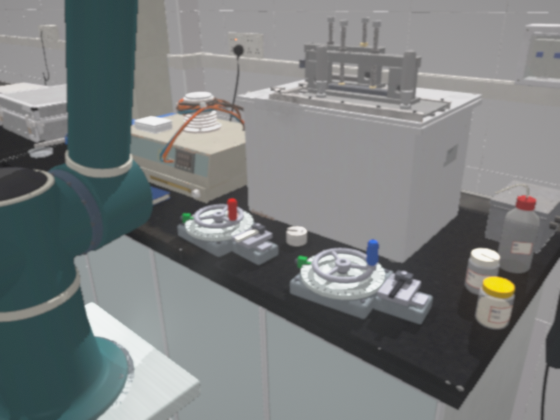

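View pics/side0.png

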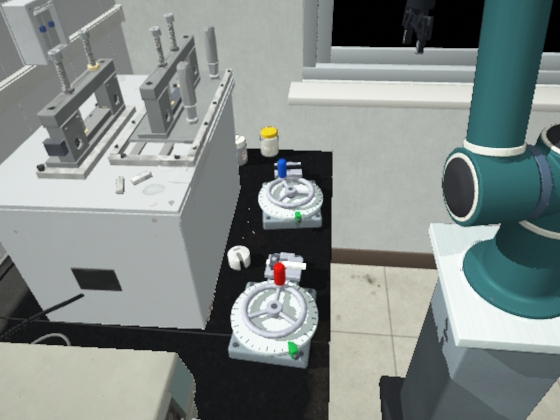

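The scene view shows the red knob at (232,208), on the left slide farther from the camera, with its clip at (186,216). The blue knob is at (372,252), on the right slide. In the side view red is at (279,273), its clip at (292,349) and its hub near (275,308).

```bash
python3 - <<'E'
from h import *
from scipy.optimize import least_squares
s=read_camera("scene"); d=read_camera("side")
k,e=cross(ray(s,231.9,207.7),ray(d,278.8,273.3)); print("knob",k,e)
for zz in(.088,): print(onz(s,231.9,207.7,zz),onz(d,278.8,273.3,zz))
b,e=cross(ray(s,372.1,251.9),ray(d,281.5,167.4)); print("blue",b,e)
g,e=cross(ray(s,185.8,216.1),ray(d,292,348.7)); print("clip",g,e)
print("clip@.046",onz(s,185.8,216.1,.046),onz(d,292,348.7,.046))
k[2]=.088
for sg in(1,-1):
    v=g[:2]-k[:2];L=np.linalg.norm(v)
    for r in(.0815,):
        a=(.054**2-r*r+L*L)/2/L; hh=np.sqrt(max(0,.054**2-a*a)); print("L",L,"axis",k[:2]+a*v/L+sg*hh*np.array([-v[1],v[0]])/L)
print("hub",onz(d,275,308,.062),onz(s,219,222,.062))
for n,c,(x,y) in(("scene",s,(219,224)),("side",d,(275,310))):
    t=c["color"][y-65:y+65,x-65:x+65]; cv2.imwrite(f"pics/c_{n}.png",cv2.resize(t,None,fx=4.5,fy=4.5,interpolation=cv2.INTER_CUBIC))
E
```

```text
knob [0.48472182 0.11261155 0.09014297] 0.0018201124729421128
[0.48928052 0.11647085 0.088     ] [0.48421999 0.11149433 0.088     ]
blue [ 0.51459565 -0.23403058  0.08800113] 0.0002985916555743688
clip [0.44917052 0.23849883 0.04548655] 0.0003708569268162263
clip@.046 [0.44827795 0.23757264 0.046     ] [0.44930123 0.23869702 0.046     ]
L 0.13081093725126572 axis [0.45419327 0.15715375]
L 0.13081093725126572 axis [0.48744083 0.16654306]
hub [0.48534605 0.17049697 0.062     ] [0.45530448 0.12534623 0.062     ]
```

View pics/c_side.png

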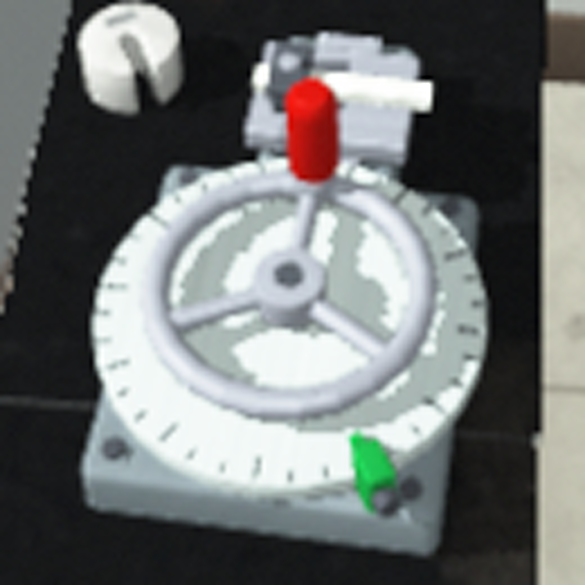

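View pics/c_scene.png

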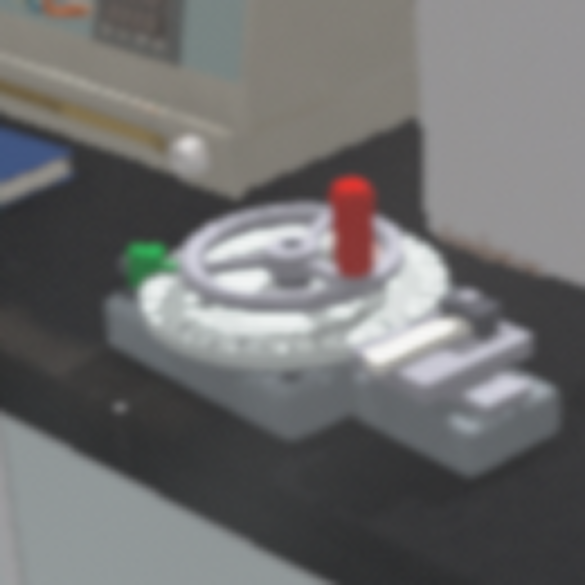

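```bash
cat >> h.py <<'E'
def delta(p,yaw=np.pi/2):
    "shift (tool axes, m) and turn (deg, tool axes) from here to point p, tool down, tool x at yaw"
    s=readout.read_state(); A=R.from_rotvec(s["tcp_rot"])
    B=R.from_matrix(np.c_[[np.cos(yaw),np.sin(yaw),0],[np.sin(yaw),-np.cos(yaw),0],[0,0,-1]])
    return A.inv().apply(np.array(p)-s["tool_pos"]).round(4),np.degrees((A.inv()*B).as_rotvec()).round(2)
E
python3 - <<'E'
from h import *
s=read_camera("scene"); d=read_camera("side")
h,e=cross(ray(s,218.7,213.4),ray(d,274.2,305.4)); print("hub",h,e)
print("hub@.062",onz(s,218.7,213.4,.062),onz(d,274.2,305.4,.062))
print(delta([.45,-.3,.26])); print(delta([.485,.112,.22]))
E
```

```text
hub [0.48808614 0.16319869 0.06013396] 0.001028737838904433
hub@.062 [0.48616693 0.16024239 0.062     ] [0.48742546 0.16498002 0.062     ]
(array([ 0.3615, -0.2725, -0.012 ]), array([-4.000e-02, -3.000e-02, -7.563e+01]))
(array([ 0.4976, -0.6628,  0.0283]), array([-4.000e-02, -3.000e-02, -7.563e+01]))
```

{"api": "jog_arm", "payload": {"deltas": [0.36,-0.27,-0.01,0,0,-75,1,0.36,-0.27,-0.01,0,0,-75,1,0.36,-0.27,-0.01,0,0,-75,1,0.36,-0.27,-0.01,0,0,-75,1,0.36,-0.27,-0.01,0,0,-75,1,0.36,-0.27,-0.01,0,0,-75,1,0.36,-0.27,-0.01,0,0,-75,1,0.36,-0.27,-0.01,0,0,-75,1]}}

```text
time: 1.1
tool_pos: [0.4188, -0.3403, 0.2575]
tcp_rot: [2.344, 2.091, 0.0]
wrist_force: [0.9, -0.9, -0.5]
width: 1.002
grip_force: 0.0
```

```bash
python3 - <<'E'
from h import *
print(delta([.485,.112,.19]))
E
```

```text
(array([0.457 , 0.0142, 0.0673]), array([ 0.04,  0.03, -6.54]))
```

{"api": "jog_arm", "payload": {"deltas": [0.45,0.014,0.04,0,0,-6.5,1,0.45,0.014,0.04,0,0,-6.5,1,0.45,0.014,0.04,0,0,-6.5,1,0.45,0.014,0.04,0,0,-6.5,1,0.45,0.014,0.04,0,0,-6.5,1,0.45,0.014,0.04,0,0,-6.5,1,0.45,0.014,0.04,0,0,-6.5,1,0.45,0.014,0.04,0,0,-6.5,1]}}

```text
time: 1.9
tool_pos: [0.4778, 0.0539, 0.222]
tcp_rot: [2.228, 2.214, 0.001]
wrist_force: [1.2, 0.0, -0.3]
width: 1.0
grip_force: 0.0
```

{"api": "jog_arm", "payload": {"deltas": [0,0,0,0,0,0,1,0,0,0,0,0,0,1,0,0,0,0,0,0,1]}}

```text
time: 2.2
tool_pos: [0.4778, 0.0511, 0.2218]
tcp_rot: [2.229, 2.214, -0.001]
wrist_force: [0.2, 1.6, -0.4]
width: 1.001
grip_force: 0.0
```

```bash
python3 - <<'E'
from h import *
c=read_camera("wrist"); cv2.imwrite("pics/w1.png",c["color"]); print(blobs(c,"red"),c["origin"])
s=readout.read_state(); print(s["tool_pos"],s["q"])
for bb,ce in blobs(c,"red"): print(onz(c,*ce,.112),onz(c,*ce,.088))
print(proj(c,[.485,.112,.112]), proj(c,[.4875,.1655,.062]))
print(delta([.485,.112,.09]))
E
```

```text
[([273, 107, 32, 33, 803], [288.4, 122.9])] [0.47900212 0.12766905 0.34564777]
[0.4778363  0.0506416  0.22188757] [ 5.40660257e-02 -9.06075688e-02  2.03721338e+00 -5.02344175e-04
  1.19489368e+00  6.22864270e-02]
[0.48423038 0.11146643 0.112     ] [0.48476742 0.10980212 0.088     ]
[289.6179541  122.02361867] [291.35338499  40.82211429]
(array([0.0615, 0.0067, 0.1319]), array([ 0.01,  0.03, -0.46]))
```

View pics/w1.png

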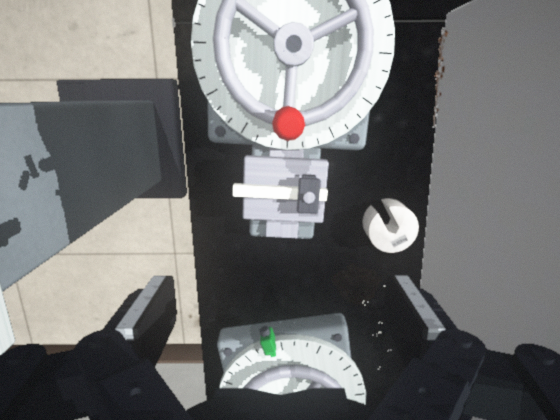

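The wrist view puts the knob top at (288,123) and the hub at (293,43). That agrees with the knob at (0.485, 0.111) and the axis near (0.4875, 0.165), so I'll descend and grip.

{"api": "jog_arm", "payload": {"deltas": [0.045,0.007,0,0,0,0,1,0.061,0.007,0,0,0,0,1,0.061,0.007,0.04,0,0,0,1,0.061,0.007,0.08,0,0,0,1,0.061,0.007,0.11,0,0,0,1,0.061,0.007,0.13,0,0,0,1,0.061,0.007,0.13,0,0,0,1,0.061,0.007,0.13,0,0,0,1]}}

```text
time: 3.05
tool_pos: [0.4856, 0.1115, 0.0921]
tcp_rot: [-2.231, -2.211, 0.0]
wrist_force: [-0.4, -0.2, 0.6]
width: 1.001
grip_force: 0.0
```

{"api": "jog_arm", "payload": {"deltas": [0,0,0,0,0,0,-1,0,0,0,0,0,0,-1,0,0,0,0,0,0,-1,0,0,0,0,0,0,-1,0,0,0,0,0,0,-1,0,0,0,0,0,0,-1,0,0,0,0,0,0,-1,0,0,0,0,0,0,-1], "squeeze": 25}}

```text
time: 3.85
tool_pos: [0.4856, 0.1129, 0.0925]
tcp_rot: [2.228, 2.214, 0.001]
wrist_force: [-2.4, -0.4, 4.8]
width: 0.244
grip_force: 27.1
```

```bash
python3 - <<'E'
from h import *
s=readout.read_state(); print(s["tool_pos"],s["width"],s["wrist_force"],s["grip_force"])
p=s["tool_pos"]; A=np.array([.4875,.1655]); v=p[:2]-A; print(np.linalg.norm(v),np.degrees(np.arctan2(v[1],v[0])))
a0=np.arctan2(v[1],v[0])
for k in range(1,18):
    a=a0-np.radians(9*k); w=A+.054*np.array([np.cos(a),np.sin(a)])-p[:2]
    print(k,round(np.degrees(a)%360,1),w[[1,0]].round(4))   # tool x = world y, tool y = world x
E
```

```text
[0.48563063 0.11289274 0.09247299] 0.24372192596028133 [-2.37671989 -0.39824479  4.78416221] 27.0909257865128
0.05264046494901774 -92.03512027169569
1 259.0 [-0.0004 -0.0085]
2 250.0 [ 0.0019 -0.0166]
3 241.0 [ 0.0054 -0.0243]
4 232.0 [ 0.0101 -0.0314]
5 223.0 [ 0.0158 -0.0376]
6 214.0 [ 0.0224 -0.0429]
7 205.0 [ 0.0298 -0.0471]
8 196.0 [ 0.0378 -0.05  ]
9 187.0 [ 0.0461 -0.0517]
10 178.0 [ 0.0545 -0.0521]
11 169.0 [ 0.0629 -0.0511]
12 160.0 [ 0.0711 -0.0489]
13 151.0 [ 0.0788 -0.0453]
14 142.0 [ 0.0859 -0.0407]
15 133.0 [ 0.0921 -0.0349]
16 124.0 [ 0.0974 -0.0283]
17 115.0 [ 0.1016 -0.0209]
```

Gripped: the opening is about 21 mm and the grip force 27 N. I'll crank along the arc in stages and watch the force.

{"api": "jog_arm", "payload": {"deltas": [-0.0005,-0.0085,0,0,0,0,-1,0.002,-0.0165,0,0,0,0,-1,0.0055,-0.0245,0,0,0,0,-1,0.01,-0.0315,0,0,0,0,-1,0.01,-0.0315,0,0,0,0,-1]}}

```text
time: 4.35
tool_pos: [0.4542, 0.1247, 0.0925]
tcp_rot: [2.228, 2.214, 0.006]
wrist_force: [2.2, 6.2, 1.4]
width: 0.248
grip_force: 26.7
```

```bash
cat > nx.py <<'E'
from h import *
import sys
s=readout.read_state(); p=s["tool_pos"]; print(p,s["width"],s["wrist_force"],s["tcp_rot"])
A=np.array([.4875,.1655]); v=p[:2]-A; a0=np.arctan2(v[1],v[0]); print(np.linalg.norm(v),np.degrees(a0)%360)
for t in map(float,sys.argv[1:]):
    a=np.radians(t); w=A+.054*np.array([np.cos(a),np.sin(a)])
    print(t,delta([*w,p[2]])[0])
E
python3 nx.py 223 214 205 196 187 178 169
```

```text
[0.4542448  0.12465456 0.09248045] 0.24752571231802978 [2.21061959 6.16220291 1.38562818] [2.22838453 2.21389053 0.00638681]
0.05267122589142659 230.8484899650539
223.0 [ 0.004  -0.0063 -0.    ]
214.0 [ 0.0106 -0.0116 -0.    ]
205.0 [ 0.0179 -0.0158 -0.    ]
196.0 [ 0.0258 -0.0188  0.    ]
187.0 [ 0.0341 -0.0206  0.    ]
178.0 [ 0.0426 -0.021   0.    ]
169.0 [ 0.051  -0.0201  0.0001]
```

{"api": "jog_arm", "payload": {"deltas": [0.0045,-0.0065,0,0,0,0,-1,0.0115,-0.0115,0,0,0,0,-1,0.0185,-0.0155,0,0,0,0,-1,0.0265,-0.0185,0,0,0,0,-1,0.035,-0.0205,0,0,0,0,-1,0.0435,-0.021,0,0,0,0,-1,0.052,-0.02,0,0,0,0,-1,0.052,-0.02,0,0,0,0,-1]}}

```text
time: 5.15
tool_pos: [0.435, 0.1762, 0.0925]
tcp_rot: [2.227, 2.215, 0.003]
wrist_force: [3.0, 0.7, 4.4]
width: 0.245
grip_force: 27.0
```

```bash
python3 nx.py 160 151 142 133 126 122 117.7
```

```text
[0.43502974 0.17620603 0.0924713 ] 0.24469456637448603 [2.99488099 0.67165567 4.37836036] [2.22713737 2.21457899 0.00340504]
0.05355135051516593 168.46767071881104
160.0 [0.0078 0.0017 0.    ]
151.0 [0.0155 0.0052 0.    ]
142.0 [0.0226 0.0098 0.    ]
133.0 [0.0289 0.0155 0.0001]
126.0 [0.0331 0.0205 0.0001]
122.0 [0.0352 0.0237 0.0001]
117.7 [0.0373 0.0272 0.0001]
```

{"api": "jog_arm", "payload": {"deltas": [0.008,0.0015,0,0,0,0,-1,0.0155,0.005,0,0,0,0,-1,0.0225,0.0095,0,0,0,0,-1,0.029,0.0155,0,0,0,0,-1,0.033,0.0205,0,0,0,0,-1,0.0355,0.0235,0,0,0,0,-1,0.0375,0.027,0,0,0,0,-1,0.0375,0.027,0,0,0,0,-1]}}

```text
time: 5.95
tool_pos: [0.461, 0.2133, 0.0925]
tcp_rot: [-2.228, -2.212, 0.0]
wrist_force: [-2.4, 2.1, 8.3]
width: 0.247
grip_force: 27.5
```

```bash
python3 - <<'E'
from h import *
s=readout.read_state(); print(s["tool_pos"],s["wrist_force"])
for n in("side","scene"):
    c=read_camera(n); print(n,blobs(c,"red"),blobs(c,"green"),proj(c,[.4624,.2133,.088]))
    if n=="side": cv2.imwrite("pics/s2.png",c["color"])
E
```

```text
[0.46098878 0.21328039 0.09245547] [-2.37635617  2.14570474  8.25098744]
side [([280, 308, 13, 25, 274], [285.9, 319.7])] [([288, 341, 10, 18, 102], [292.0, 348.7])] [285.28987047 320.4551678 ]
scene [([77, 10, 8, 6, 42], [80.8, 12.5]), ([95, 178, 38, 19, 118], [114.1, 186.8]), ([193, 191, 8, 21, 118], [196.9, 201.3]), ([517, 196, 19, 14, 211], [525.5, 202.6])] [([182, 213, 9, 9, 56], [185.8, 216.1]), ([298, 255, 11, 12, 85], [301.7, 260.2])] [195.24596272 200.79643292]
```

View pics/s2.png

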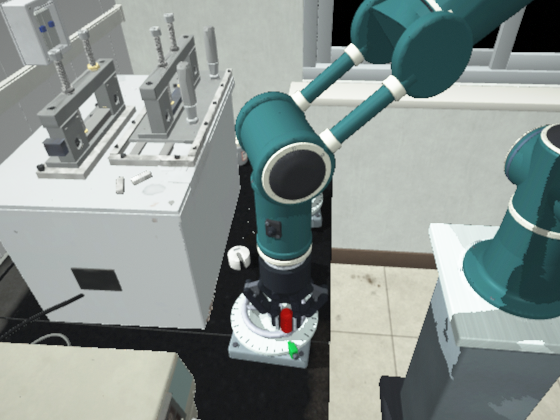

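The side view shows the knob at (286,320), right at the projected set point (285,320) and in line with the clip at (292,349). I'll open in place and then lift.

{"api": "jog_arm", "payload": {"deltas": [0,0,0,0,0,0,0.3,0,0,0,0,0,0,0.5,0,0,0,0,0,0,1,0,0,0,0,0,0,1,0,0,0,0,0,0,1,0,0,0,0,0,0,1,0,0,0,0,0,0,1,0,0,0,0,0,0,1]}}

```text
time: 6.85
tool_pos: [0.4614, 0.2125, 0.0918]
tcp_rot: [-2.229, -2.214, 0.0]
wrist_force: [-1.1, -0.2, -0.2]
width: 1.001
grip_force: 0.0
```

{"api": "jog_arm", "payload": {"deltas": [0,0,-0.02,0,0,0,1,0,0,-0.05,0,0,0,1,0,0,-0.09,0,0,0,1,0,0,-0.12,0,0,0,1,-0.03,0,-0.13,0,0,0,1,-0.06,0,-0.13,0,0,0,1,-0.06,0,-0.13,0,0,0,1,-0.06,0,-0.13,0,0,0,1]}}

```text
time: 7.65
tool_pos: [0.461, 0.1522, 0.2218]
tcp_rot: [-2.23, -2.212, -0.001]
wrist_force: [0.9, -0.9, 0.4]
width: 1.001
grip_force: 0.0
```

```bash
python3 - <<'E'
from h import *
s=readout.read_state(); print(s["tool_pos"],s["wrist_force"],s["width"])
c=read_camera("side"); d=read_camera("scene"); w=read_camera("wrist")
for n,c in(("side",c),("scene",d),("wrist",w)): print(n,blobs(c,"red"),blobs(c,"green"),blobs(c,"blue"),proj(c,[.4624,.2133,.088]))
for bb,ce in blobs(w,"red"): print(onz(w,*ce,.112))
for bb,ce in blobs(w,"green"): print(onz(w,*ce,.048))
cv2.imwrite("pics/w3.png",w["color"])
E
```

```text
[0.46098405 0.15218151 0.22183739] [ 0.87623559 -0.86614417  0.43348584] 1.0008273567777075
side [([280, 308, 13, 25, 278], [286.2, 319.9])] [([295, 213, 6, 10, 32], [297.2, 216.9]), ([288, 341, 10, 18, 103], [292.0, 348.7])] [([49, 21, 5, 6, 21], [50.6, 23.6]), ([40, 26, 6, 6, 27], [42.1, 28.6])] [285.28987047 320.4551678 ]
scene [([77, 10, 8, 6, 42], [80.8, 12.5]), ([95, 178, 38, 19, 118], [114.3, 186.6]), ([190, 192, 12, 20, 182], [195.2, 201.4]), ([517, 196, 19, 14, 211], [525.5, 202.6])] [([182, 213, 9, 9, 56], [185.8, 216.1]), ([298, 255, 11, 13, 86], [301.6, 260.2])] [([108, 88, 22, 23, 103], [121.0, 98.2]), ([65, 115, 68, 40, 834], [100.7, 135.2]), ([83, 182, 84, 32, 788], [122.6, 197.9]), ([367, 240, 11, 25, 241], [372.1, 252.1])] [195.24596272 200.79643292]
wrist [([264, 109, 32, 33, 804], [279.7, 125.5])] [([253, 73, 24, 35, 413], [264.8, 88.5])] [] [280.66094995 120.67742385]
[0.46174686 0.21183441 0.112     ]
[0.45019342 0.23538423 0.048     ]
```

View pics/w3.png

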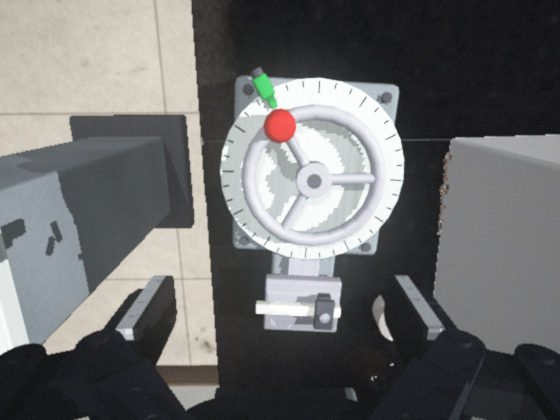

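The wrist view shows the knob (280,125) on the line from the hub (314,181) to the clip (263,85). The hand is clear and the blue knob has not moved, at (372,252) in the scene view. Handing in.

```bash
python3 -c "
from workcell import finish_job
print(finish_job())"
```

```text
the job is handed in; nothing more can be done
None
```

The red knob is cranked clockwise (about 150°) to within about 2 mm of the set point by camera, in line with its green clip, and released; the hand is clear, the blue knob was left as it was, and the job is handed in (no verdict was returned).

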